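# Route the transfer line to the blue outlet

### The arm

A 6-joint arm with a two-finger parallel gripper is mounted at the origin on the work surface. World frame = base frame: x ahead of the robot, y to its left, z up, the work surface at z = 0. Lengths are in m, angles in rad, forces in N, time in s.
With the tool pointing down it reaches from about 0.35 to 0.775 m from the base axis. Payload 7.3 kg.
Tool frame: the origin (TCP) lies at the very end of the fingers, on their centre line; the grasp point (between the pads) lies 19 mm behind it; z points along the fingers, y is the line along which they close (so a half turn about z gives the same grasp; the last joint's range is limited). The gripper opens to 92 mm and grips with 3 to 60 N. Pads are 19 mm wide; open, the fingers measure 130 mm over their backs; the gripper's body (75 mm by 190 mm) begins 47 mm behind the grasp point.
Start: joints at [-1.336, 0.342, 1.524, -0, 1.275, -0.146], TCP at [0.195, -0.487, 0.227] pointing down, gripper open.
Joint ranges: [-2.53, 2.53], [-0.77, 2.02], [0.04, 2.7], [-1, 4.14], [0.28, 2.66], [-3.11, 3.11]. Speed limits (rad/s): [2.57, 2.57, 3.14, 3.14, 3.14, 3.14].

### API

Orientations are given as [roll, pitch, yaw] about the fixed x, y, z axes, in that order (R = Rz(yaw) Ry(pitch) Rx(roll)).
In Python, from cell import * gives the robot as it stands.
- The arm moves only by the tool step_arm, never from a script. Its argument "commands" is a list of rows, each a list of 7 numbers: the opening, from 0 (shut) to 1 (fully open), then the shift along the world's x, y, z in cm, then the turn, a rotation vector about the world's x, y, z in rad. A call has 1 to 5 rows; each row is the pose to reach, as a shift and turn from the pose commanded when the call began; what a row does not reach only later rows make up. A row lasts 1/12 s, in which the tool goes at most 41.7 mm and 7.16 degrees, less where a joint would pass 70% of its speed; a pose out of reach is approached as far as the arm can. A call with a gripper value outside its range is refused whole. The fingers move at their own pace and stop on an object; "grip_force" is the grip in N (left out, the last holds). Time passes only in rows, so rows that repeat a pose let the fingers close. It gives the time, the measured TCP pose, the force, the opening and the grip force at its end, in the units of the state.
- observe(): the state, without advancing time (a new reading comes with each control period).
- read_camera(name): name is "scene" or "side" or "wrist"; returns the picture (384x512x3 uint8, red, green, blue); there is no depth.
- camera_model(name): a dict with "vfov" (degrees; the focal length in pixels is half the picture's height over the tangent of half this angle, whatever the lens; pixels are square), "cx", "cy" (the principal point, pixels), "world_to_cam" (4x4, takes a point from world to camera coordinates). Camera axes: x right, y up, looking along -z (the intrinsics and any distortion apply to the point x, -y, -z); pixel columns grow to the right and rows downward; lengths in m; the calibration is good to about 2 mm. A picture is of the moment at which its call begins: read the wrist's pose just before it. camera_model takes no time and is no camera call; for the wrist camera it gives the pose at the moment of the call.
- hand_in(): hands the job in; it is judged then, once.
The state is a dict: "time": time; "qpos": joint angles; "qvel": joint speeds; "joint_efforts": joint torques, N m; "tool_pos": TCP position; "tool_rot": TCP orientation; "contact_force": force on the tool from outside, world axes, zero at the start; "torque": the same for the moment, N m; "opening": finger opening in m; "grip_force": force on a finger pad.
Only numpy, scipy, OpenCV 4.12 (cv2) and the standard library are available. Lean on these libraries where they do the work, as an engineer would, in place of code of your own. Each camera call takes 0.05 s, during which the arm holds its last target. There are 200 camera calls.

### The job

Get the wine transfer line ready: with a fingertip, push the red diverter pointer round until it points straight at the blue outlet, and only then push the black shut-off lever fully open, to its stop, so that it lies along the pipe. The pointer only sits on its stem, so do not lift it, and leave all the loose things around the valves where they stand.

Things in the scene. Friction and masses are not known exactly. Their poses are not given: they have to be found in the camera images.
- skid: transfer skid, fixed to the bench: metal plate 300 (x) by 520 (y) by 12 mm thick with shut-off valve, feed pipe and four-way diverter. Origin on the bench under its centre; x points away from the robot, y from the shut-off valve to the diverter. Diverter axis at y +130 mm, shut-off axis at y -130 mm (x 0). Pipes rise to 37 mm above the bench at most, their union to 44, the brass valve body to 48.
- pointer (a joint): angle of the diverter's pointer about the vertical, rad, counter-clockwise from above positive, 0 along the skid's +x, range -1.5 to 1.5. Starts within -0.3 to 0.3, between outlets. Turns stiffly (0.12 N m, about 2 N at the arm) and stays where left. It sits loosely on its stem (weight and friction 2.5 N together) and slides up if lifted.
- pointer_hub (a point): the pointer's axis, 67 mm above the bench, half-way up its arm; x along the arm to the tip, z up. The red hub is 42 mm across.
- pointer_tip (a point): white tip of the pointer, 95 mm from its axis, 67 mm above the bench. The red arm from hub to tip is 14 mm wide and spans 56 to 78 mm above the bench; push it sideways on either flank, best 60 to 75 mm from the axis, where everything beneath is lower than 41 mm.
- outlet_blue: outlet with the blue round coupling, 36 mm across, 28 mm tall, fixed on the plate (top 40 mm above the bench), 115 mm from the pointer's axis. Origin at the centre of its underside. The four outlets (blue, yellow, green, white) stand at -1.2, -0.55, 0.55 and 1.2 rad of the pointer's angle, in an order that varies.
- shutoff (a joint): angle of the shut-off lever, rad, growing counter-clockwise from above: 0 shut (across the pipe, pointing along the skid's -x to the robot), pi/2 fully open at its stop (along the pipe, pointing along the skid's -y, away from the diverter). Starts within 0 to 0.3. Turns stiffly (0.2 N m, about 3 N at the grip) and stays where left.
- shutoff_hub (a point): the shut-off lever's axis, 68 mm above the bench; -x of this frame points along the lever to its end.
- shutoff_end (a point): end of the shut-off lever, 110 mm from its axis, 68 mm above the bench. The black grip, 48 to 110 mm from the axis, is 20 mm wide and spans 57 to 79 mm above the bench; to open, push it on the flank that faces the diverter. Beneath it is only the plate, and at the open end the feed pipe.
- vial: bystander: small amber vial with a black cap, 28 mm across, 70 mm tall, loose on the metal plate; origin at the middle of its underside.
- beaker: bystander: clear beaker, 72 mm across, 85 mm tall, loose on the metal plate; origin at the middle of its underside.
- jar: bystander: white jar with a black cap, 52 mm across, 65 mm tall, loose on the metal plate; origin at the middle of its underside.
- sample_bottle: bystander: green glass sample bottle, 64 mm across, 160 mm tall, loose on the bench; origin at the middle of its underside.
- keg_lid: bystander: red screw lid of a keg, lying flat, 115 mm across, 42 mm tall, loose on the bench; origin at the middle of its underside.
- bung: bystander: brown-red rubber bung, 38 mm across, 34 mm tall, loose on the metal plate; origin at the middle of its underside.
- wrench: bystander: wrench lying flat, 170 mm long, loose on the bench; origin near its middle.

How it is judged:
By the outcome, as a careful person would: the job done as asked, in the order asked, and still so for the second after the job is handed in, with the robot touching nothing.
It also fails if it takes over 51 s, if anything falls off the work surface, if the arm or the gripper's body presses on something with over 40 N, if the wrist force passes 120 N, or if a joint passes its speed limit or range.

## Working session

There is one attempt and no reset: what is moved stays moved. The work goes in short steps, Python scripts to look and compute and a tool call to move; the robot and the scene stay as the last step left them, time stands still between calls to the robot, and variables do not carry over. Pictures are saved under pics/ and viewed, at most 12 in all, crops included, and the job is handed in when it is done.

Besides the shell and the picture viewer there is one more tool, called after ">>>" as a command line: name --pt "numbers of a row" for each row, then --argument value for the rest. step_arm: Moves the arm, as the interface text tells. Its arguments: {"type":"object","properties":{"commands":{"type":"array"},"grip_force":{"type":"number"}},"required":["commands"]}

```bash
mkdir -p pics
python3 - <<'E'
from cell import *
import cv2
for n in ("scene","side"):
    im=read_camera(n); cv2.imwrite(f"pics/{n}0.png",cv2.resize(im[:,:,::-1],(800,600),interpolation=cv2.INTER_CUBIC))
    m=camera_model(n); print(n,m)
o=observe(); print(o)
E
```

```text
scene {'vfov': 48.812329641441124, 'cx': 248.83698749888507, 'cy': 199.87325184064352, 'world_to_cam': array([[-0.29154931,  0.95653398, -0.00646168,  0.12318647],
       [-0.82235388, -0.2471896 ,  0.51247576,  0.46884804],
       [ 0.48860322,  0.15472575,  0.85867738, -1.35833698],
       [ 0.        ,  0.        ,  0.        ,  1.        ]])}
side {'vfov': 50.97756956458667, 'cx': 255.32875981200235, 'cy': 186.3875659541074, 'world_to_cam': array([[-0.95469393, -0.29703725, -0.01812119,  0.5700739 ],
       [ 0.16789348, -0.58789459,  0.79132277, -0.12563287],
       [-0.24570569,  0.75242861,  0.61113002, -0.95628876],
       [ 0.        ,  0.        ,  0.        ,  1.        ]])}
{'time': 0.1, 'qpos': array([-1.33600001e+00,  3.42664145e-01,  1.52492650e+00,  1.84137929e-05,
        1.27535863e+00, -1.45994999e-01]), 'qvel': array([-2.06666628e-03, -1.06025196e-03, -1.35452394e-03,  6.86772156e-04,
        1.00341490e-03,  4.86996824e-05]), 'joint_efforts': array([ 1.45248472e-03, -4.32003951e+01, -2.44694513e+01,  7.19036884e-02,
        5.26618038e-02, -6.25449115e-05]), 'tool_pos': array([ 0.19506459, -0.48703738,  0.22610693]), 'tool_rot': array([-3.14025302e+00, -2.14778858e-04,  3.80785796e-01]), 'contact_force': array([ 0.20808927, -0.17530251, -0.08163501]), 'torque': array([ 0.03951211, -0.07109533, -0.01018762]), 'grip_force': 0.0, 'opening': 0.09192453517948217}
```

View pics/scene0.png

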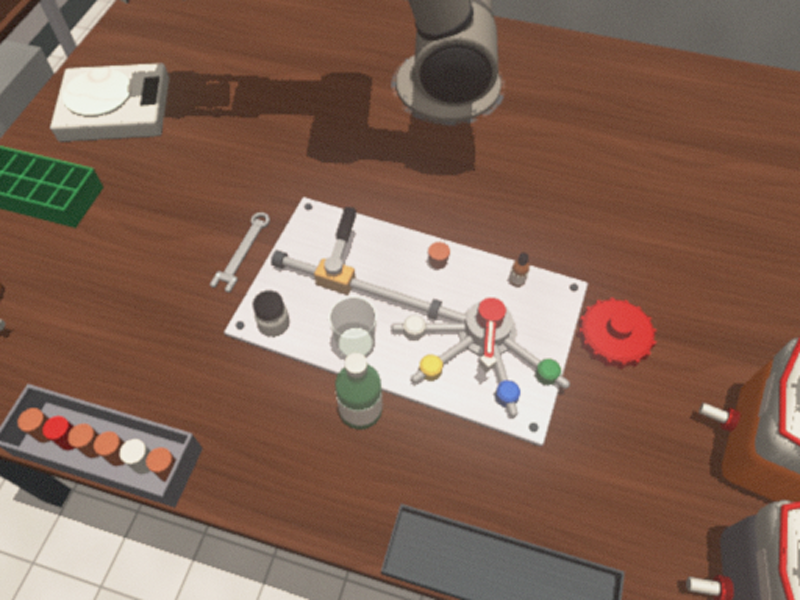

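View pics/side0.png

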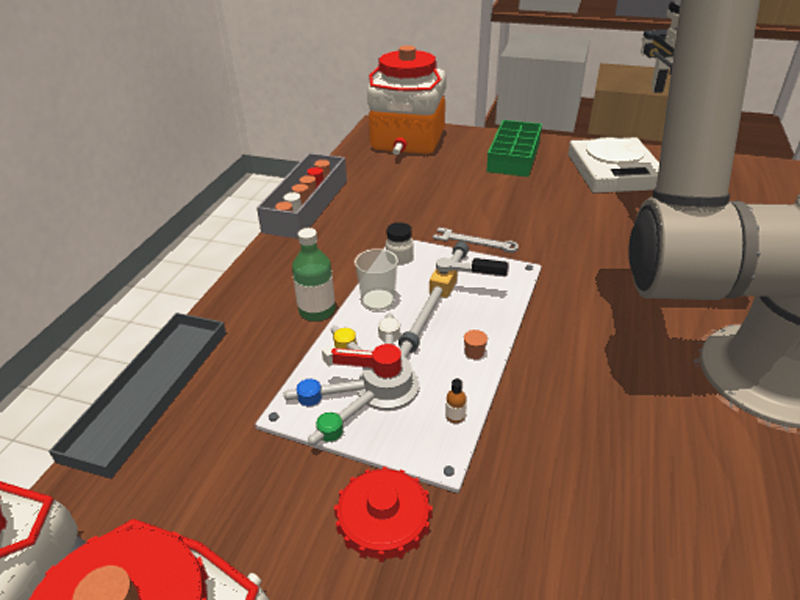

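The scene picture shows the outlets white, yellow, blue (508,388) and green from left to right, with the pointer between yellow and blue (hub 491,310, tip 488,358). So blue is at +0.55 rad. The lever runs from (335,262) to (348,212), nearly shut. The side view agrees. Next I fit the skid pose and the joint angles from these points.

```bash
cat > h.py <<'E'
import numpy as np
from cell import *
def proj(m,P,k1=0.):
    P=np.atleast_2d(P); c=P@m["world_to_cam"][:3,:3].T+m["world_to_cam"][:3,3]
    f=192/np.tan(np.radians(m["vfov"]/2)); x=c[:,0]/-c[:,2]; y=-c[:,1]/-c[:,2]
    s=1+k1*(x*x+y*y); return np.c_[m["cx"]+f*x*s,m["cy"]+f*y*s]
def W(p,S):
    p=np.atleast_2d(p).astype(float); c,s=np.cos(p_:=S[2]),np.sin(p_)
    return np.c_[S[0]+c*p[:,0]-s*p[:,1],S[1]+s*p[:,0]+c*p[:,1],p[:,2]]
E
python3 - <<'E'
from h import *
from scipy.optimize import least_squares
o=lambda a:[.115*np.cos(a),.13+.115*np.sin(a),.04]
L=[[-.15,-.26,.012],[-.15,.26,.012],[.15,.26,.012],[.15,-.26,.012],o(.55),o(1.2),o(-.55),o(-1.2)]
px={"scene":[(304,198),(587,283),(545,440),(227,332),(508,387),(549,367),(432,362),(414,321)],
"side":[(541,262),(460,490),(257,426),None,(309,385),(329,421),(345,334),(389,323)]}
ms={n:camera_model(n) for n in px}
g=lambda q:(np.array(q)+.5)/1.5625-.5
def res(v,ret=0):
    r=[]
    for i,n in enumerate(px):
        P=proj(ms[n],W(L,v[:3]),v[3+i])
        r+=[P[j]-g(q) for j,q in enumerate(px[n]) if q is not None]
    return np.array(r) if ret else np.ravel(r)
s=least_squares(res,[.55,0,0,0,0],loss="soft_l1"); print(s.x); print(res(s.x,1).round(1))
S=s.x
tip=lambda a:[.09*np.cos(a),.13+.09*np.sin(a),.072]
end=lambda a:[-.11*np.cos(a),-.13-.11*np.sin(a),.072]
for n,i,a,b in (("scene",3,(488,356),(348,210)),("side",4,(330,355),(508,268))):
    for f,q in((tip,a),(end,b)):
        t=least_squares(lambda t:proj(ms[n],W(f(t[0]),S),S[i])[0]-g(q),[0.1]); print(n,t.x,t.fun)
for nm,p in dict(blue=o(.55),dhub=[0,.13,.067],shub=[0,-.13,.068]).items(): print(nm,W(p,S))
# bystander positions from scene base centre guesses
for nm,q,z in(("vial",(521,282),.012),("bung",(438,262),.012),("jar",(272,325),.012),("beaker",(355,342),.012),("bottle",(360,412),0),("keg",(618,338),0)):
    t=least_squares(lambda t:proj(ms["scene"],[t[0],t[1],z],S[3])[0]-g(q),[.5,0]);c,s_=np.cos(S[2]),np.sin(S[2]);d=t.x-S[:2];print(nm,t.x.round(3),"skid",(c*d[0]+s_*d[1]).round(3),(-s_*d[0]+c*d[1]).round(3))
E
```

```text
[ 0.54172563  0.07282697 -0.06723047 -0.17017358  0.01704763]
[[-0.1 -0.8]
 [-0.7 -1.4]
 [-1.5  0.5]
 [-0.6 -0.2]
 [ 1.1  0.3]
 [ 0.4 -1.1]
 [ 0.4  0. ]
 [ 1.1  0.6]
 [ 0.2  1.5]
 [ 0.4 -0.4]
 [-1.8 -0.6]
 [-0.2  0.6]
 [ 0.4 -0.3]
 [-0.4 -0.4]
 [-0.1  0. ]]
scene [0.20112988] [-0.65054018  4.68335297]
scene [0.19183502] [ 0.14849802 -1.17168919]
side [0.23418628] [-2.88132475 -0.95191679]
side [0.12820228] [-0.07410322 -0.01386464]
blue [[0.65231596 0.25592019 0.04      ]]
dhub [[0.55045901 0.20253329 0.067     ]]
shub [[ 0.53299225 -0.05687934  0.068     ]]
vial [0.444 0.237] skid -0.108 0.157
bung [0.445 0.094] skid -0.097 0.014
jar [ 0.641 -0.13 ] skid 0.113 -0.195
beaker [0.631 0.008] skid 0.094 -0.059
bottle [0.737 0.05 ] skid 0.196 -0.01
keg [0.497 0.412] skid -0.068 0.335
```

>>> step_arm --pt "0 2.14 3.27 0 0 0 0.02" --pt "0 4.28 6.54 0 0 0 0.04" --pt "0 6.42 9.81 0 0 0 0.06" --pt "0 8.56 13.08 0 0 0 0.08" --pt "0 10.7 16.35 0 0 0 0.1" --grip_force 20

```text
time: 0.52
tool_pos: [0.3025, -0.3221, 0.2264]
tool_rot: [-3.141, 0.0, 0.481]
contact_force: [1.3, -0.7, 0.8]
opening: 0.0628
grip_force: 0.0
```

>>> step_arm --pt "0 2.14 3.27 0 0 0 0" --pt "0 4.28 6.54 0 0 0 0" --pt "0 6.42 9.81 0 0 0 0" --pt "0 8.56 13.08 0 0 0 0" --pt "0 10.7 16.35 0 0 0 0"

```text
time: 0.93
tool_pos: [0.4096, -0.1585, 0.2267]
tool_rot: [-3.142, 0.0, 0.481]
contact_force: [0.5, -0.8, -0.3]
opening: 0.0298
grip_force: 0.0
```

>>> step_arm --pt "0 2.14 3.27 0 0 0 0" --pt "0 4.28 6.54 0 0 0 0" --pt "0 6.42 9.81 0 0 0 0" --pt "0 8.56 13.08 0 0 0 0" --pt "0 10.7 16.35 0 0 0 0"

```text
time: 1.35
tool_pos: [0.5167, 0.0051, 0.2265]
tool_rot: [-3.141, 0.0, 0.481]
contact_force: [1.4, -0.4, -0.8]
opening: 0.0008
grip_force: 0.0
```

>>> step_arm --pt "0 2.14 3.27 0 0 0 0" --pt "0 4.28 6.54 0 0 0 0" --pt "0 6.42 9.81 0 0 0 0" --pt "0 8.56 13.08 0 0 0 0" --pt "0 10.7 16.35 0 0 0 0"

```text
time: 1.77
tool_pos: [0.6236, 0.1685, 0.2262]
tool_rot: [-3.141, 0.001, 0.481]
contact_force: [0.2, -0.4, 0.7]
opening: 0.0004
grip_force: 0.0
```

Run:
```python
from h import *
import cv2
m=camera_model("wrist"); im=read_camera("wrist"); np.save("w1.npy",m["world_to_cam"]); print(m)
cv2.imwrite("pics/w1.png",cv2.resize(im[:,:,::-1],(800,600),interpolation=cv2.INTER_CUBIC))
```

```text
{'vfov': 59.2808895598245, 'cx': 260.938179302302, 'cy': 188.91685249204883, 'world_to_cam': array([[ 4.63027798e-01, -8.86343341e-01, -8.59957595e-04,
        -1.38521642e-01],
       [ 8.43150439e-01,  4.40762497e-01, -3.07937914e-01,
        -5.61865008e-01],
       [ 2.73317757e-01,  1.41858741e-01,  9.51406065e-01,
        -5.85666037e-01],
       [ 0.00000000e+00,  0.00000000e+00,  0.00000000e+00,
         1.00000000e+00]])}
```

View pics/w1.png

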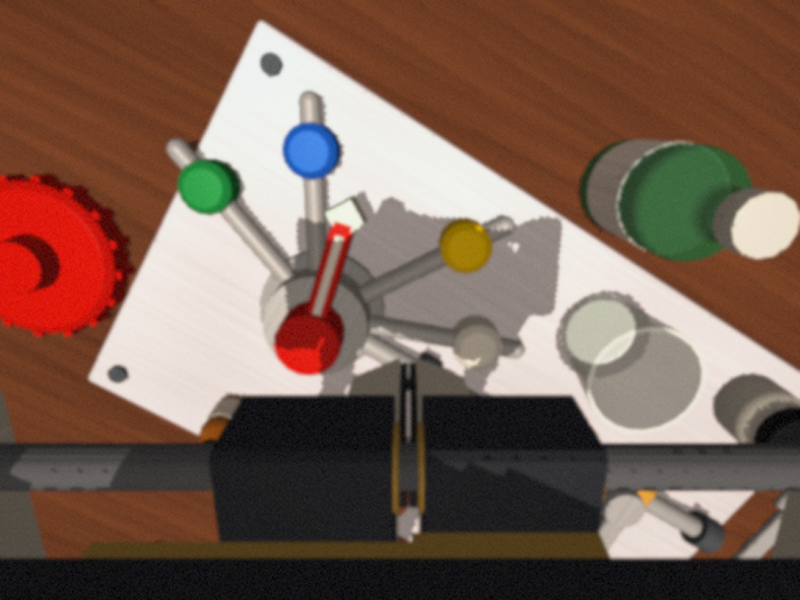

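The wrist view shows blue (312,150), green (208,186), yellow (466,246), white (477,340), the pointer's white tip (345,215) and the narrow fingertip at (408,365).

Run:
```python
from h import *
from scipy.optimize import least_squares
m=camera_model("wrist"); u=lambda P:((proj(m,P)+.5)*1.5625-.5).round(0)
g=lambda q:(np.array(q)+.5)/1.5625-.5
S=[.5417,.0728,-.0672]
o=lambda a:[.115*np.cos(a),.13+.115*np.sin(a),.04]
print(u(W([o(.55),o(1.2),o(-.55),o(-1.2),[.15,.26,.012],[-.15,.26,.012],[0,.13,.067],[0,.13,.085]],S)))
px=[(312,149),(208,185),(466,245),(477,338),(260,20),(90,380)]
L=[o(.55),o(1.2),o(-.55),o(-1.2),[.15,.26,.012],[-.15,.26,.012]]
for k in(0,1):
  s=least_squares(lambda v:(proj(m,W(L,v[:3]),k*v[3])-g(np.array(px))).ravel(),S+[0.],loss="soft_l1");print(s.x,s.fun.reshape(-1,2).round(1).tolist())
tip=lambda a:[.095*np.cos(a),.13+.095*np.sin(a),.067]
for a in(.1,.15,.2,.25):print(a,u(W([tip(a)],S)))
ob=observe();p=ob["tool_pos"];t=np.array([.464,-.886,0])
for h in(0,.02,.05,.066):print(h,u([p-t*.019+[0,0,h],p+[0,0,h],p+t*.019+[0,0,h]]).tolist())
```

```text
[[315. 164.]
 [210. 201.]
 [474. 261.]
 [484. 360.]
 [266.  30.]
 [ 92. 390.]
 [318. 348.]
 [313. 360.]]
[ 0.55055738  0.07842959 -0.05981192  0.        ] [[-0.5, -0.7], [-1.9, 0.9], [3.5, 0.3], [4.1, 5.5], [-0.1, -4.0], [-0.5, 0.2]]
[ 0.54883247  0.08120482 -0.06512956 -0.05366818] [[-2.5, -0.5], [-3.0, 1.0], [0.9, 0.5], [1.3, 5.7], [-0.1, -1.1], [1.1, -2.0]]
0.1 [[379. 217.]]
0.15 [[372. 214.]]
0.2 [[364. 211.]]
0.25 [[357. 209.]]
0 [[353.0, 389.0], [410.0, 390.0], [467.0, 390.0]]
0.02 [[346.0, 421.0], [410.0, 422.0], [474.0, 422.0]]
0.05 [[332.0, 487.0], [410.0, 487.0], [488.0, 487.0]]
0.066 [[322.0, 535.0], [410.0, 536.0], [499.0, 536.0]]
```

Run:
```python
from h import *
import cv2
im=read_camera("side"); m=camera_model("side"); p=observe()["tool_pos"]
q=proj(m,[p,p+[0,0,.066]],.017);print(q)
x,y=q[0].astype(int);x0=max(0,x-80);y0=max(0,y-110);c=im[y0:y0+150,x0:x0+160];print(x0,y0)
cv2.imwrite("pics/s1.png",cv2.resize(c[:,:,::-1],None,fx=4,fy=4,interpolation=cv2.INTER_CUBIC))
```

```text
[[216.62886804 159.57991494]
 [214.07498845 132.02487749]]
136 49
```

View pics/s1.png

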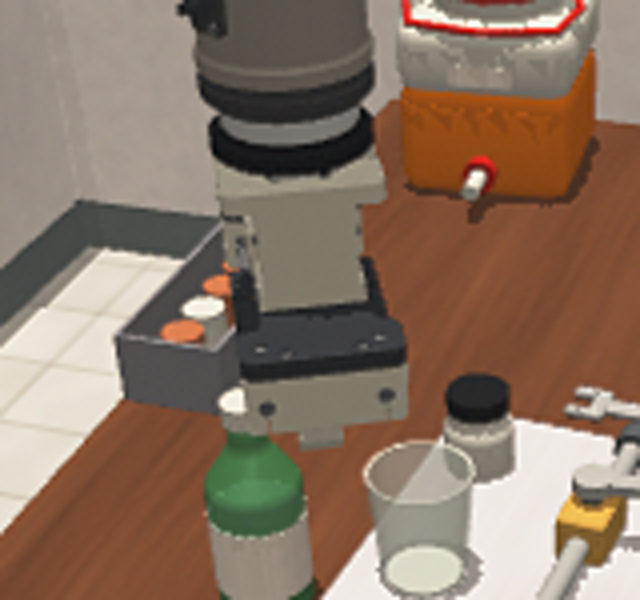

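Run:
```python
from h import *
from scipy.optimize import least_squares
ms=camera_model("side");mw=camera_model("wrist");ob=observe();p=ob["tool_pos"];y=ob["tool_rot"][2]
X=np.array([np.cos(y),np.sin(y),0]);Y=np.array([np.sin(y),-np.cos(y),0])
P=lambda a,b,h:p+a*X+b*Y+[0,0,h]
sp=np.array([(245,432),(408,412)])/4+[136,49]
wp=(np.array([(235,397),(572,397)])+.5)/1.5625-.5
def r(v):
    d,w,h=v
    return np.r_[(proj(ms,[P(d,-w,h),P(-d,-w,h)],.017)-sp).ravel(),(proj(mw,[P(d,-w,h),P(d,w,h)])-wp).ravel()]
s=least_squares(r,[.03,.03,.05]);print(s.x,s.fun.round(1))
s=least_squares(lambda v:r(v)[:4],[.03,.03,.05]);print(s.x,s.fun.round(1))
```

```text
[0.02414008 0.03959549 0.04764257] [ 7.3 -5.3 -8.8 -3.1  4.2 -1.8  5.1 -1.5]
[0.03927476 0.05390312 0.04714147] [-0.  -0.1  0.   0.1]
```

>>> step_arm --pt "0 0 0 -4 0 0 0" --pt "0 0 0 -8 0 0 0" --pt "0 0 0 -12 0 0 0" --pt "0 0 0 -15 0 0 0" --pt "0 0 0 -17.3 0 0 0"

```text
time: 2.28
tool_pos: [0.6209, 0.1657, 0.0501]
tool_rot: [-3.14, 0.005, 0.481]
contact_force: [0.2, 0.3, -0.2]
opening: 0.0003
grip_force: 0.0
```

>>> step_arm --pt "0 0 0.4 0 0 0 0" --pt "0 0 0.8 0 0 0 0" --pt "0 0 1.2 0 0 0 0"

```text
time: 2.53
tool_pos: [0.6241, 0.1789, 0.0555]
tool_rot: [3.141, -0.002, 0.481]
contact_force: [-0.1, 0.1, 0.9]
opening: 0.0005
grip_force: 0.0
```

Run:
```python
from h import *
import cv2
im=read_camera("wrist")
cv2.imwrite("pics/w2.png",cv2.resize(im[:,:,::-1],(800,600),interpolation=cv2.INTER_CUBIC))
```

```text
(no output)
```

View pics/w2.png

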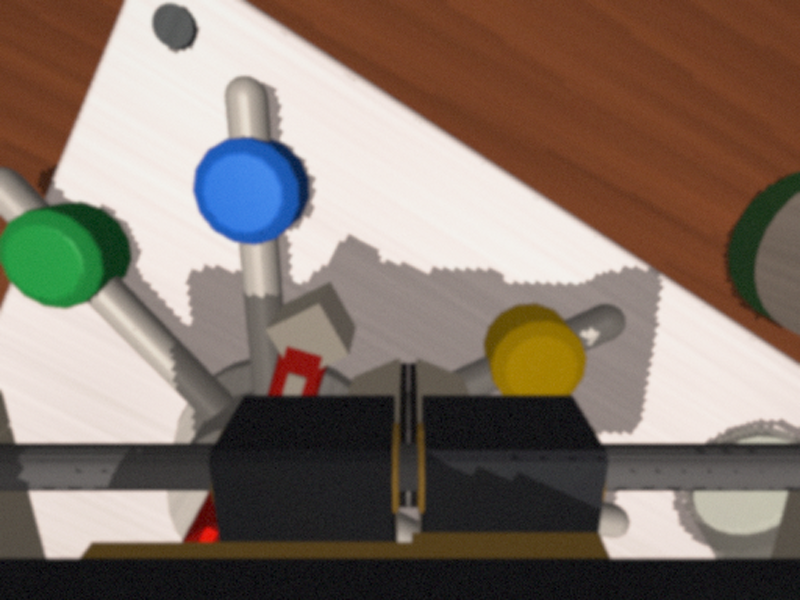

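>>> step_arm --pt "0 0 0.3 -0.1 0 0 0" --pt "0 0 0.6 -0.1 0 0 0" --pt "0 0 0.9 -0.1 0 0 0" --pt "0 0 1.2 -0.1 0 0 0" --pt "0 0 1.5 -0.1 0 0 0"

```text
time: 3.0
tool_pos: [0.6234, 0.1936, 0.0533]
tool_rot: [3.141, -0.0, 0.481]
contact_force: [0.4, -1.9, 1.6]
opening: 0.0007
grip_force: 0.9
```

>>> step_arm --pt "0 0 0.3 0 0 0 0" --pt "0 0 0.6 0 0 0 0" --pt "0 0 0.9 0 0 0 0" --pt "0 0 1.1 0 0 0 0" --pt "0 0 1.1 0 0 0 0"

```text
time: 3.42
tool_pos: [0.623, 0.2051, 0.0526]
tool_rot: [-3.141, 0.0, 0.481]
contact_force: [-0.7, -1.0, 0.1]
opening: 0.0005
grip_force: 0.4
```

Run:
```python
from h import *
import cv2
im=read_camera("wrist");print(observe()["tool_pos"],observe()["contact_force"])
a=cv2.resize(im[:,:,::-1],(800,600),interpolation=cv2.INTER_CUBIC)
cv2.imwrite("pics/w3.png",a)
```

```text
[0.62304808 0.20496107 0.05255477] [-0.28093652 -0.61555383  0.06155902]
```

View pics/w3.png

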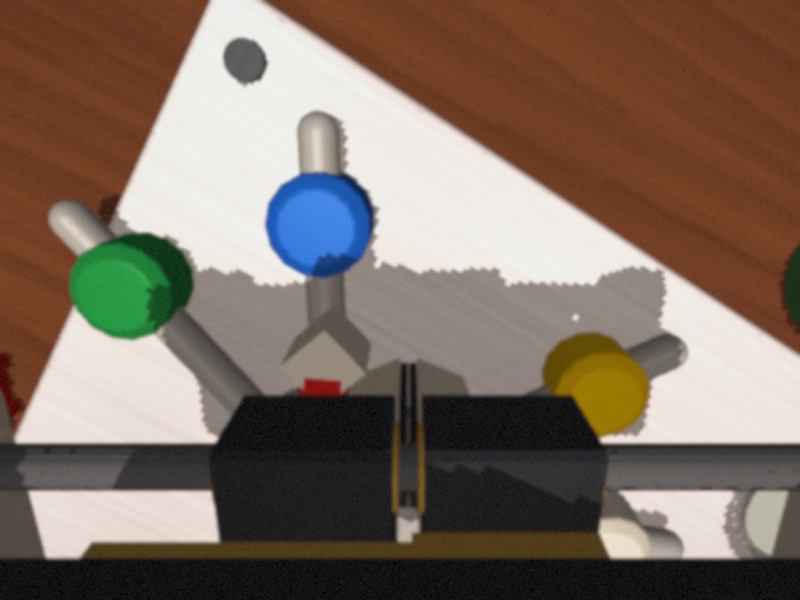

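>>> step_arm --pt "0 0 0.2 0 0 0 0" --pt "0 0 0.4 0 0 0 0" --pt "0 0 0.4 0 0 0 0"

```text
time: 3.72
tool_pos: [0.6231, 0.2089, 0.0527]
tool_rot: [3.142, 0.0, 0.481]
contact_force: [0.4, -1.4, 0.0]
opening: 0.0004
grip_force: 0.6
```

>>> step_arm --pt "0 0.5 -1 0 0 0 0" --pt "0 1 -3 0 0 0 0" --pt "0 0 -4 4 0 0 0" --pt "0 -1.5 -4 8 0 0 0" --pt "0 -3 -4 12 0 0 0"

```text
time: 4.13
tool_pos: [0.594, 0.167, 0.1704]
tool_rot: [-3.141, 0.002, 0.479]
contact_force: [1.4, 1.0, 0.9]
opening: 0.0006
grip_force: 0.0
```

>>> step_arm --pt "0 -2 0 2 0 0 0" --pt "0 -4 0 4 0 0 0" --pt "0 -4 0 4 0 0 0" --pt "0 -4 0 4 0 0 0"

```text
time: 4.47
tool_pos: [0.5547, 0.1684, 0.2117]
tool_rot: [3.14, -0.004, 0.481]
contact_force: [0.1, -1.3, -0.1]
opening: 0.0005
grip_force: 0.0
```

Run:
```python
from h import *
import cv2
for n in("wrist","scene"):
    im=read_camera(n); np.savez(f"{n}4.npz",im=im,**{k:v for k,v in camera_model(n).items()})
    if n=="wrist": cv2.imwrite("pics/w4.png",cv2.resize(im[:,:,::-1],(800,600),interpolation=cv2.INTER_CUBIC))
    else: cv2.imwrite("pics/sc4.png",cv2.resize(im[100:300,130:396,::-1],None,fx=3,fy=3,interpolation=cv2.INTER_CUBIC))
```

```text
(no output)
```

View pics/w4.png

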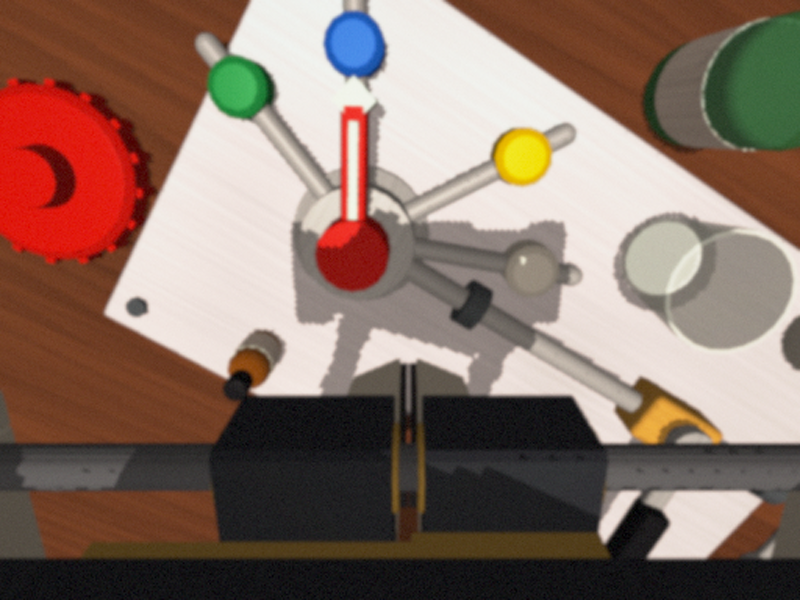

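The picture shows the pointer (hub at 352,255, tip at 355,82) aimed at blue (354,45) to the eye. I'll check this in numbers.

Run:
```python
from h import *
import cv2
from scipy.optimize import least_squares
d=np.load("wrist4.npz"); m={k:d[k] for k in("vfov","cx","cy","world_to_cam")}; m["vfov"]=float(m["vfov"])
im=d["im"]; hsv=cv2.cvtColor(im,cv2.COLOR_RGB2HSV).astype(int); H,Sa,V=hsv[...,0],hsv[...,1],hsv[...,2]
yy,xx=np.mgrid[:384,:512]
def bp(q,z):
    return least_squares(lambda t:proj(m,[t[0],t[1],z])[0]-q,[.6,.2]).x
def cen(mask): # centroid of filled contour of biggest blob
    n,l,st,c=cv2.connectedComponentsWithStats(mask.astype(np.uint8)); i=1+np.argmax(st[1:,4]); return c[i],st[i]
box=lambda x0,x1,y0,y1:(xx>=x0/1.5625)&(xx<x1/1.5625)&(yy>=y0/1.5625)&(yy<y1/1.5625)
px={}
for n,mk in dict(blue=(H>100)&(H<125)&(Sa>110)&(V>150)&box(310,400,0,90),green=(H>50)&(H<85)&(Sa>110)&(V>100)&box(195,285,40,130),yellow=(H>18)&(H<35)&(Sa>140)&(V>150)&box(480,570,110,200)).items():
    c,s=cen(mk);px[n]=c;print(n,((c+.5)*1.5625-.5).round(1),s[2:5],bp(c,.04).round(4))
# arm: red rows, left/right outer edges
red=((H<8)|(H>172))&(Sa>130)&box(320,390,105,215)
R=[];
for y in range(74,128):
    x=np.where(red[y])[0]
    if len(x)>2: R.append((y,x.min(),x.max()))
R=np.array(R);mid=(R[:,1]+R[:,2])/2; p=np.polyfit(R[:,0],mid,1)
print("arm widths",(R[:,2]-R[:,1]+1)[::8],"line",p)
a,b=[bp((np.polyval(p,y),y),.078) for y in(126,76)]
print("arm bearing",np.arctan2(*(b-a)[::-1]))
hub=np.array([.5505,.2025])
B,G,Y=[bp(px[n],.04) for n in("blue","green","yellow")]
# skid yaw and hub from three outlets
A=[.55,1.2,-.55]
f=least_squares(lambda v:np.ravel([[v[0]+.115*np.cos(v[2]+t)-q[0],v[1]+.115*np.sin(v[2]+t)-q[1]] for t,q in zip(A,(B,G,Y))]),[.55,.2,-.07])
print("hub,yaw",f.x,"res",f.fun.round(4));h=f.x[:2]
print("blue bearing",np.arctan2(*(B-h)[::-1]))
n=np.array([-np.sin(.48),np.cos(.48)]);print("arm line offset from hub",(a-h)@n,(b-h)@n)
```

```text
blue [353.7  43.5] [  38   41 1198] [0.6539 0.2557]
green [237.2  86.5] [  38   39 1129] [0.6022 0.3057]
yellow [522.3 156. ] [  37   37 1050] [0.6453 0.1387]
arm widths [17 16 16 16 16 18 16] line [-7.71869640e-03  2.27322025e+02]
arm bearing 0.44185611850945133
hub,yaw [ 0.55214863  0.20349002 -0.07281869] res [ 0.0004  0.0006 -0.0007  0.0016  0.0003 -0.0023]
blue bearing 0.4737826573038616
arm line offset from hub -0.0021212790257812905 -0.0036641878063936213
```

View pics/sc4.png

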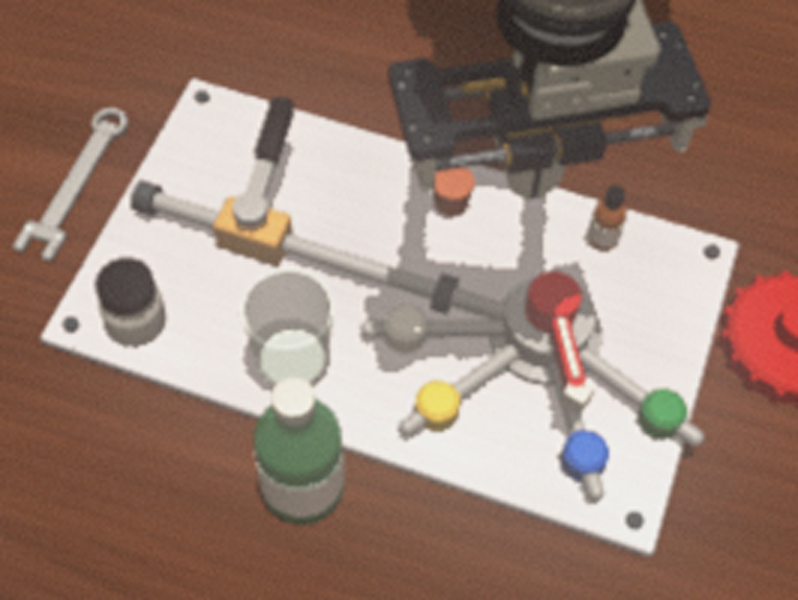

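Run:
```python
from h import *
import cv2
from scipy.optimize import least_squares
for nm,k in(("wrist",0),("scene",-.17)):
    d=np.load(nm+"4.npz"); m={q:d[q] for q in("vfov","cx","cy","world_to_cam")}; m["vfov"]=float(m["vfov"])
    bp=lambda q,z:least_squares(lambda t:proj(m,[t[0],t[1],z],k)[0]-q,[.6,.2]).x
    hsv=cv2.cvtColor(d["im"],cv2.COLOR_RGB2HSV).astype(int);H,Sa,V=hsv[...,0],hsv[...,1],hsv[...,2]
    h=np.array([.5518,.2033])
    if nm=="wrist":
        pts=[]
        for y in range(80,134):
            r=Sa[y,216:240]; w=np.where(r<90,1.,0); w=w*(V[y,216:240]>120)
            if 3<w.sum()<11: pts.append((216+(w@np.arange(24))/w.sum(),y,w.sum()))
        P=np.array(pts);print(len(P),P[::9].round(1).tolist())
        p=np.polyfit(P[:,1],P[:,0],1)
        a,b=[bp((np.polyval(p,y),y),.078) for y in(P[-1,1],P[0,1])]
        tip=(np.array([354,74])+.5)/1.5625-.5
    else:
        f=lambda u,v:(np.array([u,v])+.5)/3-.5+[130,100]
        a,b=bp(f(561,317),.078),bp(f(574,375),.078); tip=f(581,404)
        B=bp(f(586,452),.04);print("blue",B,np.arctan2(*(B-h)[::-1]))
    t=bp(tip,.067)
    print(nm,"stripe bearing",np.arctan2(*(b-a)[::-1]),np.arctan2(*(b-h)[::-1]),"tip",np.arctan2(*(t-h)[::-1]),np.linalg.norm(t-h))
```

```text
15 [[225.0, 106.0, 9.0], [223.2, 115.0, 8.0]]
wrist stripe bearing 0.42837818013277307 0.4724804110773537 tip 0.44909495722496323 0.09645446344629341
blue [0.65912158 0.25497075] 0.44870367339720196
scene stripe bearing 0.41006120042108757 0.3984178366855581 tip 0.43508651005340054 0.0909655023033618
```

>>> step_arm --pt "0 3 0 -2 0 0 0" --pt "0 5.5 0 -5 0 0 0" --pt "0 7 0 -8.5 0 0 0" --pt "0 7 0 -12.5 0 0 0" --pt "0 7 0 -16 0 0 0"

```text
time: 4.98
tool_pos: [0.6241, 0.1678, 0.0452]
tool_rot: [-3.141, 0.003, 0.48]
contact_force: [0.3, 0.3, 0.1]
opening: 0.0004
grip_force: 0.0
```

>>> step_arm --pt "0 0 1 0 0 0 0" --pt "0 0 2 0 0 0 0" --pt "0 0 3 0 0 0 0" --pt "0 0 3.6 0 0 0 0" --pt "0 0 4 0 0 0 0"

```text
time: 5.4
tool_pos: [0.6255, 0.2105, 0.0528]
tool_rot: [3.14, -0.005, 0.483]
contact_force: [0.1, -1.4, 0.2]
opening: 0.0006
grip_force: 1.0
```

>>> step_arm --pt "0 0 0.12 0 0 0 0" --pt "0 0 0.24 0 0 0 0" --pt "0 0 0.24 0 0 0 0"

```text
time: 5.65
tool_pos: [0.6245, 0.2111, 0.0512]
tool_rot: [3.141, -0.001, 0.481]
contact_force: [-0.4, -1.2, -0.0]
opening: 0.0003
grip_force: 0.3
```

>>> step_arm --pt "0 0 0.06 0 0 0 0" --pt "0 0 0.06 0 0 0 0"

```text
time: 5.82
tool_pos: [0.6244, 0.2112, 0.0504]
tool_rot: [3.141, -0.0, 0.48]
contact_force: [-0.2, -1.1, 1.2]
opening: 0.0008
grip_force: 0.7
```

>>> step_arm --pt "0 0.5 -1 0 0 0 0" --pt "0 1 -3 0 0 0 0" --pt "0 0 -4.2 4 0 0 0" --pt "0 -1.5 -4.2 8 0 0 0" --pt "0 -3 -4.2 12 0 0 0"

```text
time: 6.23
tool_pos: [0.5949, 0.1677, 0.1669]
tool_rot: [-3.141, 0.003, 0.479]
contact_force: [0.8, -0.5, 0.3]
opening: 0.0006
grip_force: 0.0
```

>>> step_arm --pt "0 -2 2 2 0 0 0" --pt "0 -4 4 4 0 0 0" --pt "0 -4 5 4 0 0 0" --pt "0 -4 5 4 0 0 0" --pt "0 -4 5 4 0 0 0"

```text
time: 6.65
tool_pos: [0.5555, 0.2192, 0.2062]
tool_rot: [3.141, 0.001, 0.482]
contact_force: [-0.2, -0.8, 0.4]
opening: 0.0004
grip_force: 0.0
```

Run:
```python
from h import *
import cv2
print(observe()["tool_pos"])
im=read_camera("wrist"); np.savez("wrist5.npz",im=im,**camera_model("wrist"))
cv2.imwrite("pics/w5.png",cv2.resize(im[:260,:,::-1],(800,406),interpolation=cv2.INTER_CUBIC))
```

```text
[0.55548587 0.21917827 0.206158  ]
```

View pics/w5.png

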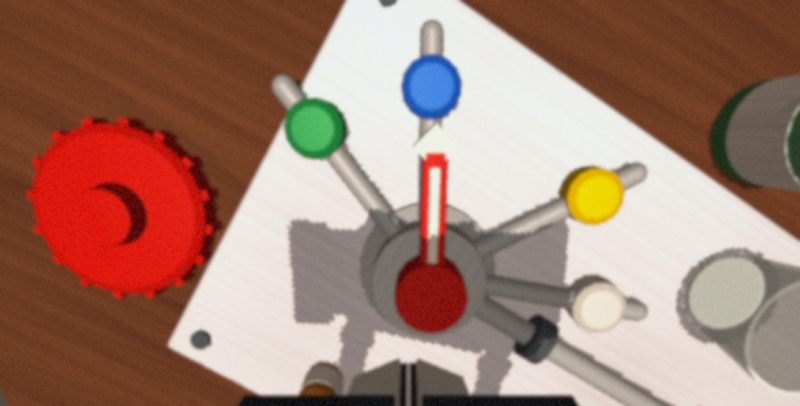

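Run:
```python
from h import *
import cv2
from scipy.optimize import least_squares
d=np.load("wrist5.npz"); m={q:d[q] for q in("vfov","cx","cy","world_to_cam")}; m["vfov"]=float(m["vfov"])
bp=lambda q,z:least_squares(lambda t:proj(m,[t[0],t[1],z])[0]-q,[.6,.2]).x
hsv=cv2.cvtColor(d["im"],cv2.COLOR_RGB2HSV).astype(int);H,Sa,V=[hsv[...,i] for i in range(3)]
red=((H<8)|(H>172))&(Sa>130)
yy,xx=np.mgrid[:384,:512]
box=lambda x0,x1,y0,y1:(xx>=x0/1.5625)&(xx<x1/1.5625)&(yy>=y0/1.5625)&(yy<y1/1.5625)
def c(mk): return np.array([xx[mk].mean(),yy[mk].mean()])
O=[bp(c(k),.04) for k in((H>100)&(H<125)&(Sa>110)&(V>120)&box(390,480,40,125),(H>50)&(H<85)&(Sa>110)&(V>90)&box(275,355,90,170),(H>18)&(H<35)&(Sa>140)&(V>130)&box(555,635,155,235))]
f=least_squares(lambda v:np.ravel([[v[0]+.115*np.cos(v[2]+t)-q[0],v[1]+.115*np.sin(v[2]+t)-q[1]] for t,q in zip([.55,1.2,-.55],O)]),[.55,.2,-.07])
h=f.x[:2];print("hub,yaw",f.x,f.fun.round(4),"blue",np.arctan2(*(O[0]-h)[::-1]),f.x[2]+.55)
R=[]
for y in range(100,150):
    x=np.where(red[y,262:296])[0]+262
    if len(x)>2:R.append((y,x.min(),x.max()))
R=np.array(R);print(R[::7].tolist())
p=np.polyfit(R[:,0],(R[:,1]+R[:,2])/2,1)
a,b=[bp((np.polyval(p,y),y),.076) for y in(R[-1,0],R[0,0])]
hm=red&box(390,475,255,335);hc=bp(c(hm),.078);print("hub red centre z.078",hc)
print("arm bearing",np.arctan2(*(b-a)[::-1]),"hub->armtip",np.arctan2(*(b-h)[::-1]),np.arctan2(*(b-hc)[::-1]))
wh=(Sa<60)&(V>190)&box(405,465,118,150)
t=bp((np.array([430,121])+.5)/1.5625-.5,.067);print("tip",np.arctan2(*(t-h)[::-1]),np.linalg.norm(t-h))
```

```text
hub,yaw [ 0.5524981   0.20390376 -0.07268883] [ 0.0005  0.0006 -0.0008  0.0017  0.0003 -0.0023] blue 0.4752365171345226 0.4773111717876558
[[100, 273, 283], [107, 270, 285], [114, 270, 285], [121, 270, 284], [128, 269, 284], [135, 269, 284], [142, 268, 284], [149, 269, 284]]
hub red centre z.078 [0.55401155 0.204562  ]
arm bearing 0.4651286037957246 hub->armtip 0.4632591304351477 0.4644103153060267
tip 0.4888264979655788 0.0954537222450015
```

Pointer bearing is 0.464 to 0.489 rad against 0.476 for blue, so it is aligned. Now the lever.

>>> step_arm --pt "0 -1.1 -2.3 0 0 0 -0.055" --pt "0 -2.3 -4.5 0 0 0 -0.11" --pt "0 -3.4 -6.8 0 0 0 -0.165" --pt "0 -4.5 -9.1 0 0 0 -0.22" --pt "0 -5.7 -11.3 0 0 0 -0.275"

```text
time: 7.12
tool_pos: [0.4978, 0.1042, 0.2053]
tool_rot: [3.141, 0.003, 0.202]
contact_force: [0.9, 0.1, 0.5]
opening: 0.0008
grip_force: 0.0
```

>>> step_arm --pt "0 -1.1 -2.3 0 0 0 -0.055" --pt "0 -2.3 -4.5 0 0 0 -0.11" --pt "0 -3.4 -6.8 0 0 0 -0.165" --pt "0 -4.5 -9.1 0 0 0 -0.22" --pt "0 -5.7 -11.3 0 0 0 -0.275"

```text
time: 7.53
tool_pos: [0.4405, -0.0086, 0.2057]
tool_rot: [3.141, 0.003, -0.073]
contact_force: [0.1, 0.4, 0.2]
opening: 0.0005
grip_force: 0.0
```

>>> step_arm --pt "0 0 0 -4 0 0 0" --pt "0 0 0 -8 0 0 0" --pt "0 0 0 -12 0 0 0" --pt "0 0 0 -14 0 0 0" --pt "0 0 0 -15 0 0 0"

```text
time: 7.95
tool_pos: [0.4386, -0.0072, 0.0528]
tool_rot: [-3.141, 0.008, -0.071]
contact_force: [0.3, -0.0, 0.2]
opening: 0.0004
grip_force: 0.0
```

Run:
```python
from h import *
import cv2
o=observe();print(o["tool_pos"],o["tool_rot"],o["contact_force"])
im=read_camera("scene")
cv2.imwrite("pics/sc6.png",cv2.resize(im[90:250,130:396,::-1],None,fx=3,fy=3,interpolation=cv2.INTER_CUBIC))
```

```text
[ 0.43860481 -0.00724593  0.05276653] [-3.1409781   0.00806043 -0.07093742] [ 0.31452417 -0.0409275   0.20302844]
```

View pics/sc6.png

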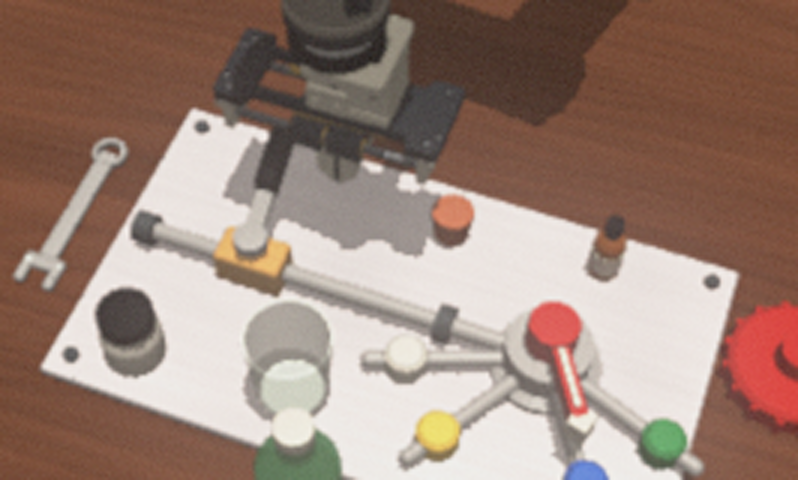

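>>> step_arm --pt "0 0 -1 0 0 0 0" --pt "0 0 -2 0 0 0 0" --pt "0 0 -2.9 0 0 0 0" --pt "0 0.1 -3.8 0 0 0 0" --pt "0 0.15 -4.6 0 0 0 0"

```text
time: 8.42
tool_pos: [0.443, -0.0536, 0.0575]
tool_rot: [-3.142, -0.001, -0.07]
contact_force: [0.7, 3.6, -1.3]
opening: 0.0006
grip_force: 1.3
```

>>> step_arm --pt "0 0.4 -1.2 0 0 0 0" --pt "0 0.9 -2.4 0 0 0 0" --pt "0 1.6 -3.4 0 0 0 0" --pt "0 2.5 -4.4 0 0 0 0"

```text
time: 8.75
tool_pos: [0.4677, -0.0978, 0.0571]
tool_rot: [3.141, 0.001, -0.07]
contact_force: [-4.0, 1.4, 0.6]
opening: 0.0005
grip_force: 1.7
```

>>> step_arm --pt "0 0.7 -0.6 0 0 0 0" --pt "0 1.4 -1.1 0 0 0 0" --pt "0 2.1 -1.5 0 0 0 0" --pt "0 2.8 -1.75 0 0 0 0" --pt "0 3.5 -2.0 0 0 0 0"

```text
time: 9.17
tool_pos: [0.5034, -0.1168, 0.0569]
tool_rot: [3.141, 0.0, -0.069]
contact_force: [-3.4, -0.6, 1.0]
opening: 0.0004
grip_force: 1.6
```

>>> step_arm --pt "0 0.2 0 0 0 0 0" --pt "0 0.4 0 0 0 0 0" --pt "0 0.6 0 0 0 0 0" --pt "0 0.6 0 0 0 0 0"

```text
time: 9.5
tool_pos: [0.5082, -0.1162, 0.0568]
tool_rot: [3.141, 0.002, -0.069]
contact_force: [-4.7, -2.9, 0.6]
opening: 0.0006
grip_force: 2.2
```

>>> step_arm --pt "0 0.1 0 0 0 0 0" --pt "0 0.2 0 0 0 0 0" --pt "0 0.2 0 0 0 0 0"

```text
time: 9.75
tool_pos: [0.5082, -0.1162, 0.0568]
tool_rot: [3.142, 0.006, -0.068]
contact_force: [-12.1, -3.7, 5.4]
opening: 0.0004
grip_force: 5.8
```

>>> step_arm --pt "0 0.1 0 0 0 0 0" --pt "0 0.1 0 0 0 0 0"

```text
time: 9.92
tool_pos: [0.5082, -0.1162, 0.0568]
tool_rot: [3.142, 0.008, -0.068]
contact_force: [-15.1, -5.0, 8.4]
opening: 0.0001
grip_force: 7.5
```

>>> step_arm --pt "0 -1 0 0 0 0 0" --pt "0 -3 0 0 0 0 0" --pt "0 -5 0 1 0 0 0" --pt "0 -6 0 5 0 0 0" --pt "0 -6 0 9 0 0 0"

```text
time: 10.33
tool_pos: [0.449, -0.1151, 0.1467]
tool_rot: [-3.139, 0.005, -0.069]
contact_force: [1.3, -0.7, 0.0]
opening: 0.0002
grip_force: 0.0
```

>>> step_arm --pt "0 -2 0 3 0 0 0" --pt "0 -3 0 6 0 0 0" --pt "0 -3 0 6 0 0 0" --pt "0 -3 0 6 0 0 0"

```text
time: 10.67
tool_pos: [0.423, -0.1165, 0.2089]
tool_rot: [3.14, -0.006, -0.069]
contact_force: [-0.1, 1.0, -0.6]
opening: 0.0003
grip_force: 0.0
```

Run:
```python
from h import *
import cv2
im=read_camera("scene")
cv2.imwrite("pics/sc7.png",cv2.resize(im[100:300,130:396,::-1],None,fx=3,fy=3,interpolation=cv2.INTER_CUBIC))
```

```text
(no output)
```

View pics/sc7.png

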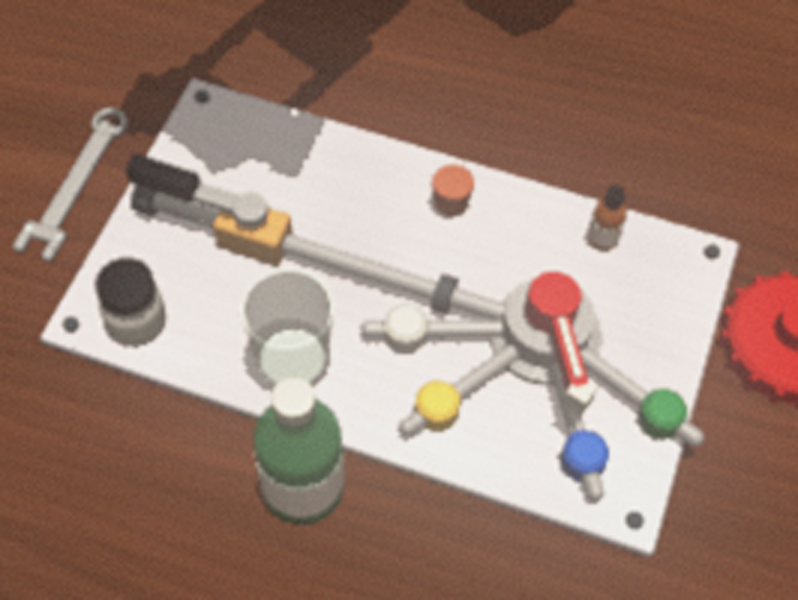

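The lever, from (250,208) to (132,172), lies along the pipe. The pointer's tip (582,398) is towards blue (586,452), and nothing else has moved. Handing in.

```bash
python3 -c "
from cell import *
print(hand_in())"
```

```text
the job is handed in; nothing more can be done
None
```

The pointer was pushed to the blue outlet first (within about 0.015 rad by wrist camera), then the lever was pushed open to its stop, along the pipe; nothing else moved that I could see, and I handed in at about 11 s.

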